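Pop the shim hatch on the punch cabinet

ROBOT

A 6-joint arm with a two-finger parallel gripper is mounted at the origin on the work surface. World frame = base frame: x ahead of the robot, y to its left, z up, the work surface at z = 0. Lengths are in m, angles in rad, forces in N, time in s.
With the tool pointing down it reaches from about 0.25 to 0.725 m from the base axis. Payload 4 kg.
Tool frame: the origin (TCP) lies midway between the tips of the shut fingers; the grasp point (between the pads) lies bot.pinch_z behind it (bot.pinch_z is the distance from the TCP to the grasp point, in m); z points along the fingers, y is the direction in which the jaws open and shut (so a half turn about z gives the same grasp; the last joint's range is limited). The gripper opens to 85 mm and grips with 20 to 120 N. Pads are 22 mm wide; open, the fingers measure 114 mm over their backs; the gripper's body (76 mm by 85 mm) begins 54 mm behind the grasp point. The pads swing forward as they close: fully open they stand 13 mm farther back than shut.
Start: joints at [-1.253, 0.241, 0.005, 1.335, 0, 1.571], TCP at [0.156, -0.475, 0.231] pointing down, gripper open.
Joint ranges: [-2.72, 2.72], [-1.05, 1.87], [-1.09, 1.28], [-1.99, 2.15], [-1.42, 1.44], [-3.14, 3.14]. Speed limits (rad/s): [2.79, 2.79, 3.14, 3.14, 3.14, 3.14].

INTERFACE

Orientations are given as a unit quaternion [x, y, z, w].
In Python, from workcell import bot gives the robot as it stands. The module is installed in compiled form; this text tells all that it offers.
- The arm moves only by the tool move_arm, never from a script. Its argument "series" is a list that holds one entry, the list of rows, each a list of 7 numbers: the shift along the world's x, y, z in cm, then the turn, a rotation vector about the world's x, y, z in degrees, then the opening, from 0 (shut) to 1 (fully open). A call has exactly 5 rows; each row shifts and turns the pose as measured when the row begins; what a row does not reach is not made up. A row lasts 1/10 s, in which the tool goes at most 50 mm and 8.59 degrees, less where a joint would pass 70% of its speed; a pose out of reach is approached as far as the arm can. A call with a gripper value outside its range is refused whole. The fingers move at their own pace and stop on an object; the grip force is fixed at half the most. Time passes only in rows, so rows that do not move let the fingers close, or fill a call up. It gives the time, the measured TCP pose, the force and the opening at its end, in the units of the state.
- bot.get_obs(): the state, without advancing time (a new reading comes with each control period).
- bot.camera(name): name is "scene" or "top" or "wrist"; returns (picture, depth): 480x640x3 uint8, red, green, blue; 480x640 float32, m along the optical axis (not along the pixel's ray), 0 where there is no reading.
- bot.camera_info(name): a dict with "vfov" (degrees; the focal length in pixels is half the picture's height over the tangent of half this angle, whatever the lens; pixels are square), "cx", "cy" (the principal point, pixels), "cam_to_world" (4x4, takes a point from camera to world coordinates); the wrist camera has in their place "tool_from_camera" (4x4, takes a point from camera to tool coordinates, whose origin is the TCP and whose axes are the flange's). Camera axes: x right, y down, z forward; pixel columns grow to the right and rows downward; lengths in m; the calibration is good to about 2 mm. A picture is of the moment at which its call begins: read the wrist's pose just before it. camera_info takes no time and is no camera call.
- bot.job_done(): hands the job in, once; it reports no verdict.
Trained networks look in the newest picture that a camera, given by its name, has taken for a name from the list of things; names that differ only in an ending like _2 or _b are one class to them, and where a whole thing is asked for, a point or a joint stands for the part that bears it (a point fixed in the world has none). Each returns a list of dicts, best first, with "confidence" (0 to 1); they miss things now and then, are a little off and sometimes report something else, mostly with a low value. They report only what shows in the picture. A call takes as long as a camera call.
- bot.find_in(camera, target): "at" ([x, y, z] in m, in world coordinates, good to about 4 mm: the middle of the surface that is visible of it).
The state is a dict: "clock": time; "joint_pos": joint angles; "joint_vel": joint speeds; "tau": joint torques, N m; "eef_pos": TCP position; "tool_rot": TCP orientation; "ft_force": force on the tool from outside, world axes, zero at the start; "ft_torque": the same for the moment, N m; "grip_width": finger opening in m.
Only numpy, scipy, OpenCV 4.12 (cv2) and the standard library are available. Lean on these libraries where they do the work, as an engineer would, in place of code of your own. Each camera call takes 0.05 s, during which the arm holds its last target.

TASK

Somebody has left the black nylon sleeve standing on the shim hatch in the top of the punch cabinet: push it with the fingers off the hatch until it stands clear of it, upright on the cabinet top, without picking it up or knocking it over. Then press the hatch at its red dot with a fingertip, one full press until the push-push latch lets go, let it pop up, and watch for a full second that it stays open by itself; do not push it down again. Leave the hatch standing open and do not disturb the punches, rod, holder, die or block.

Things in the scene. Friction and masses are not known exactly. Their poses are not given: they have to be found in the camera images.
- cabinet: Low bench-top punch and die cabinet, green steel, 280 deep (x) x 440 wide (y) x 160 tall, fixed; origin at the centre of its underside on the table, x towards its back, y to its left, z up; the drawer fronts look to -x. An oak rack on its right-hand side (y -220 to -272, up to 148 high) holds three punches and a rod; at its back end (x +125, y -232) a post 265 high carries a small swinging hook.
- deck (a point): Centre of the cabinet's flat green top, 160 above the table, straight above the cabinet's origin. The top is bare to the left and right of the hatch; three loose parts stand in a row behind it, at x +85 to +100 of the cabinet and y about -130, 0 and +130.
- hatch_middle (a point): Centre of the upper face of the steel hatch, a flat plate 110 (x) x 120 (y) let flush into the cabinet's top with 1.5 gaps. While shut it covers x -105 to +5 and y -60 to +60 of the cabinet. It moves with the hatch.
- hatch (a joint): Angle of the hatch, hinged along its far (+x) edge: about 0 shut and latched flush, negative when pressed below flush (stop at -0.08), positive as its near edge rises, 0.70 fully open. A spring pushes it open, with a damper; a push-push latch under the near edge holds it shut. Pushing the open hatch all the way down past flush latches it again.
- press_spot (a point): Centre of the flat red dot, 22 in diameter, on the hatch, 83 from the hinge, 27 from the near edge: where to press. 160 above the table while shut; it moves with the hatch. The latch trips about 4.5 below flush, at some 5 N; press on to the firm stop at 6.6 to be sure, as a shallower press leaves it shut. Let up, the hatch swings open by itself within 1 s, following the finger with up to 4 N.
- sleeve: Black nylon die sleeve, a plain ring standing upright, outer diameter 46, bore 28, 32 tall, about 45 g, loose; origin at the centre of its underside, z its axis. It starts standing on the shut hatch.
- punch_a: Bright steel pilot punch, hanging by its 16 head in the rack, 80 long; origin at the tip of its nose at the bottom. Leave alone.
- punch_b: Like punch_a, the next in the rack. Leave alone.
- punch_c: Like punch_a, the next in the rack. Leave alone.
- rod: Brass knockout rod, 117 long, hanging by its 17 head in the rack; origin at its lower end. Leave alone.
- holder: Knurled aluminium punch holder, 32 in diameter, 45 tall, standing on the cabinet behind the hatch; origin at the centre of its underside. Leave alone.
- die: Bright steel die button, flange 40 in diameter, 28 tall, standing on the cabinet behind the hatch; origin at the centre of its underside. Leave alone.
- gauge_block: Dark steel setting block, 34 x 34 x 20, standing on the cabinet behind the hatch; origin at the centre of its underside. Leave alone.

How it is judged:
By the outcome, as a careful person would: the job done as asked, in the order asked, and still so for the second after the job is handed in, with the robot touching nothing.
It also fails if it takes over 45 s, if anything falls off the work surface, if the arm or the gripper's body presses on something with over 40 N, if the wrist force passes 120 N, or if a joint passes its speed limit or range.

## Working session

There is one attempt and no reset: what is moved stays moved. The work goes in short steps, Python scripts to look and compute and a tool call to move; the robot and the scene stay as the last step left them, time stands still between calls to the robot, and variables do not carry over. Pictures are saved under pics/ and viewed, and the job is handed in when it is done.

Besides the shell and the picture viewer there is one more tool, called after "Emit:" as a command line: name --argument value ..., lists and objects as JSON in quotes. move_arm: Moves the arm, as the interface text tells. Its arguments: {"type":"object","properties":{"series":{"type":"array","items":{"type":"array","items":{"type":"array","items":{"type":"number"}}}}},"required":["series"]}

```bash
mkdir -p pics; cat > h.py <<'E'
import numpy as np, cv2
from workcell import bot
def snap(n,f):
    p,d=bot.camera(n); cv2.imwrite('pics/'+f,p[:,:,::-1]); return p,d
def world(n,d):
    i=bot.camera_info(n); f=240/np.tan(np.radians(i['vfov'])/2)
    v,u=np.mgrid[0:480,0:640]
    P=np.stack([(u-i['cx'])/f*d,(v-i['cy'])/f*d,d,np.ones_like(d)],-1)
    return (P@np.array(i['cam_to_world']).T)[...,:3]
E
python3 - <<'E'
from h import *
np.set_printoptions(precision=4,suppress=True)
o=bot.get_obs(); print({k:np.round(v,3) for k,v in o.items()}, bot.pinch_z)
for n in('scene','top'):
    p,d=snap(n,n+'0.png'); np.save(n+'0.npy',world(n,d)); print(n,bot.camera_info(n))
    for t in('sleeve','press_spot','hatch','cabinet','holder','die','gauge_block'):
        print(t,[(np.round(r['at'],3),round(r['confidence'],2)) for r in bot.find_in(n,t)[:2]])
E
```

```text
{'clock': np.float64(0.0), 'joint_pos': array([-1.253,  0.241,  0.004,  1.335,  0.   ,  1.571]), 'joint_vel': array([ 0.002,  0.001, -0.001, -0.001, -0.001,  0.002]), 'tau': array([  0.001, -37.232,  25.241,   0.017,   0.   ,  -0.   ]), 'eef_pos': array([ 0.156, -0.474,  0.23 ]), 'tool_rot': array([ 0.987,  0.158, -0.   , -0.001]), 'ft_force': array([-0.16 , -1.489, -0.243]), 'ft_torque': array([-0.022, -0.033,  0.023]), 'grip_width': np.float64(0.085)} 0.0187
scene {'vfov': 54.897828828013644, 'cx': 318.7859209814287, 'cy': 244.04999814867566, 'cam_to_world': array([[ 0.6914,  0.48  , -0.54  ,  0.9615],
       [ 0.7224, -0.4504,  0.5246, -0.4119],
       [ 0.0086, -0.7528, -0.6582,  0.5713],
       [ 0.    ,  0.    ,  0.    ,  1.    ]])}
sleeve [(array([ 0.522, -0.015,  0.186]), 0.95)]
press_spot [(array([0.53 , 0.004, 0.161]), 0.73)]
hatch [(array([0.533, 0.008, 0.159]), 0.73), (array([ 0.523, -0.016,  0.183]), 0.49)]
cabinet [(array([ 0.625, -0.101,  0.16 ]), 0.89), (array([ 0.679, -0.098,  0.186]), 0.19)]
holder [(array([0.631, 0.132, 0.188]), 0.65)]
die [(array([0.656, 0.035, 0.181]), 0.73), (array([ 0.51 , -0.254,  0.143]), 0.46)]
gauge_block [(array([ 0.679, -0.098,  0.183]), 0.69)]
top {'vfov': 55.434637636797376, 'cx': 313.9505440301936, 'cy': 234.89930007455243, 'cam_to_world': array([[-0.0287, -0.9969,  0.0738,  0.5007],
       [-0.9994,  0.0271, -0.0229, -0.0197],
       [ 0.0208, -0.0744, -0.997 ,  0.9809],
       [ 0.    ,  0.    ,  0.    ,  1.    ]])}
sleeve [(array([ 0.516, -0.015,  0.19 ]), 0.76)]
press_spot [(array([0.515, 0.016, 0.159]), 0.56)]
hatch [(array([0.512, 0.011, 0.161]), 0.79), (array([0.648, 0.046, 0.188]), 0.46)]
cabinet [(array([ 0.56 , -0.002,  0.16 ]), 0.92)]
holder [(array([0.631, 0.14 , 0.197]), 0.6)]
die [(array([0.648, 0.048, 0.185]), 0.68)]
gauge_block [(array([ 0.676, -0.091,  0.178]), 0.69)]
```

View pics/top0.png

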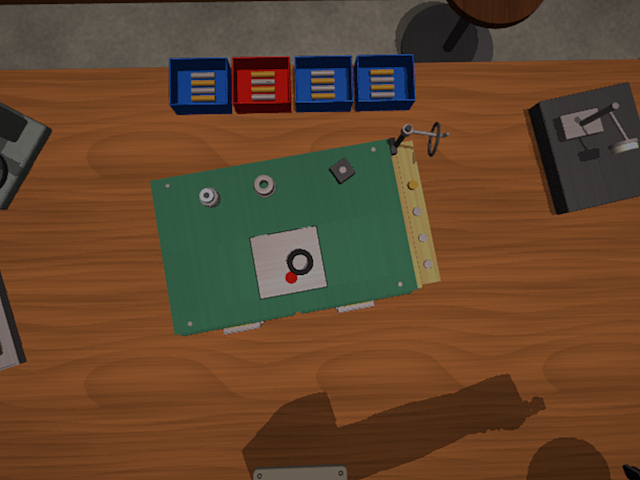

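View pics/scene0.png

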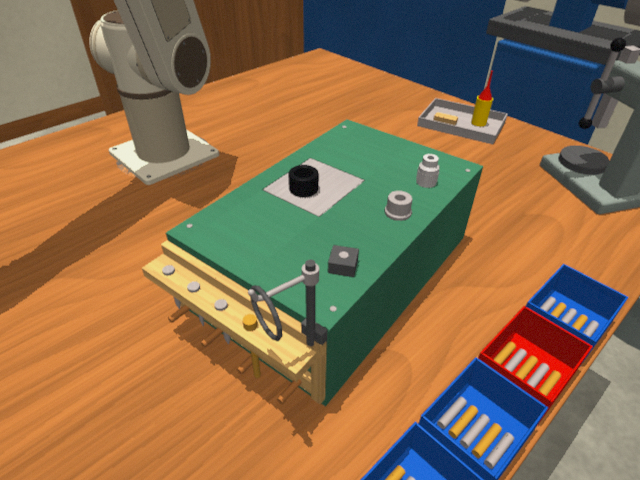

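The top view shows the sleeve at about (300,262) on the hatch, partly over the red dot at (291,278). The hatch corners are near (250,238), (318,227), (326,288) and (262,299). Next I'll measure these.

```bash
cat > meas.py <<'E'
from h import *
np.set_printoptions(precision=4,suppress=True)
def meas(p,W,verbose=1):
    p=p.astype(int); r,g,b=p[...,0],p[...,1],p[...,2]
    Z=W[...,2]; top=(abs(Z-.16)<.012)
    green=(g>r+25)&(g>b+10)&(abs(Z-.16)<.012)
    red=(r>120)&(g<60)&(b<60)&top&(W[...,0]<.65)
    reg=np.zeros(r.shape,bool);reg[200:320,180:420]=1
    blk=(p.max(-1)<60)&(Z>.178)&(Z<.21)&reg
    hatch=(abs(r-g)<30)&(r>110)&top
    return green,red,blk,hatch
E
python3 - <<'E'
from meas import *
p=cv2.imread('pics/top0.png')[:,:,::-1]; W=np.load('top0.npy')
g,r,b,h=meas(p,W)
def rect(m):
    m=cv2.morphologyEx(m.astype(np.uint8),cv2.MORPH_OPEN,np.ones((3,3)))
    n,l,s,_=cv2.connectedComponentsWithStats(m); k=1+np.argmax(s[1:,4]); q=W[l==k]
    R=cv2.minAreaRect(q[:,:2].astype(np.float32)*1000); return R,cv2.boxPoints(R),np.median(q[:,2])
print('green',rect(g));print('hatch',rect(h|b|r))
print('red',W[r].mean(0),r.sum()); q=W[b]; print('blk',b.sum(),q.mean(0),cv2.minEnclosingCircle(q[:,:2].astype(np.float32)*1000))
E
```

```text
green (((563.1600952148438, 16.498565673828125), (280.2834167480469, 439.24212646484375), 8.799184799194336), array([[ 391.072 ,  212.0971],
       [ 458.2636, -221.9754],
       [ 735.2482, -179.1   ],
       [ 668.0566,  254.9725]], dtype=float32), np.float64(0.15966862988080327))
hatch (((515.630615234375, 9.937149047851562), (110.6255874633789, 119.41717529296875), 8.835800170898438), array([[451.8028,  60.4409],
       [470.1457, -57.5591],
       [579.4584, -40.5666],
       [561.1155,  77.4334]], dtype=float32), np.float64(0.1600080009410466))
red [0.4865 0.0053 0.1602] 98
blk 318 [ 0.5149 -0.0105  0.1916] ((558.2677001953125, 58.74238204956055), 105.39497375488281)
```

```bash
python3 - <<'E'
from meas import *
p=cv2.imread('pics/top0.png')[:,:,::-1].astype(int); W=np.load('top0.npy')
m=np.zeros((480,640),bool);m[240:285,275:325]=1
b=m&(p.max(-1)<70)&(W[...,2]>.18); q=W[b]; print(b.sum(),q.mean(0),cv2.minEnclosingCircle(q[:,:2].astype(np.float32)*1000),np.percentile(q[:,2],[5,50,95]))
a=np.radians(8.8);R=np.array([[np.cos(a),-np.sin(a)],[np.sin(a),np.cos(a)]])
print((q.mean(0)[:2]-[.5632,.0165])@R)
E
```

```text
322 [ 0.5138 -0.0118  0.1941] ((514.2315063476562, -11.433243751525879), 22.681262969970703) [0.1893 0.1918 0.194 ]
[-0.0532 -0.0204]
```

Emit:
move_arm --series '[[[2.4,3.4,0.2,0,0,5.4,0.35],[2.4,3.4,0.1,0,0,5.4,0.35],[2.4,3.4,0,0,0,5.4,0.35],[2.4,3.4,0,0,0,5.4,0.35],[2.4,3.4,0,0,0,5.4,0.35]]]'

```text
clock: 1.3
eef_pos: [0.2769, -0.3039, 0.2339]
tool_rot: [0.922, 0.387, 0.0, 0.002]
ft_force: [0.6, 0.7, 0.1]
grip_width: 0.0298
```

Emit:
move_arm --series '[[[2.3,3.5,0,0,0,5.4,0.35],[2.3,3.5,0,0,0,5.4,0.35],[2.3,3.5,0,0,0,5.4,0.35],[2.3,3.5,0,0,0,5.4,0.35],[2.3,3.5,0,0,0,5.4,0.35]]]'

```text
clock: 1.8
eef_pos: [0.3957, -0.1216, 0.2354]
tool_rot: [0.8, 0.599, 0.002, 0.004]
ft_force: [0.3, -0.1, 0.4]
grip_width: 0.03
```

Emit:
move_arm --series '[[[2.3,3.5,0,0,0,5.4,0.35],[2.3,3.5,0,0,0,5.4,0.35],[2.3,3.5,0,0,0,5.4,0.35],[2.3,3.5,0,0,0,5.4,0.35],[2.3,3.5,0,0,0,5.4,0.35]]]'

```text
clock: 2.3
eef_pos: [0.5146, 0.0621, 0.2366]
tool_rot: [0.63, 0.777, 0.004, 0.005]
ft_force: [0.7, 0.1, 0.4]
grip_width: 0.0301
```

Emit:
move_arm --series '[[[-0.9,-0.5,-1.0,0,0,-3,0.35],[0,0,-1.5,0,0,0,0.35],[0,0,-1.5,0,0,0,0.35],[0,0,-0.7,0,0,0,0.35],[0,0,0,0,0,0,0.35]]]'

```text
clock: 2.8
eef_pos: [0.5091, 0.0639, 0.1872]
tool_rot: [0.646, 0.763, 0.005, 0.005]
ft_force: [-0.6, 0.4, 0.4]
grip_width: 0.0295
```

```bash
python3 - <<'E'
from h import *
o=bot.get_obs(); print(o['eef_pos'],o['tool_rot'])
snap('scene','s1.png')
E
```

```text
[0.50909509 0.06392046 0.18723717] [0.64606419 0.76325034 0.00513839 0.00485514]
```

View pics/s1.png

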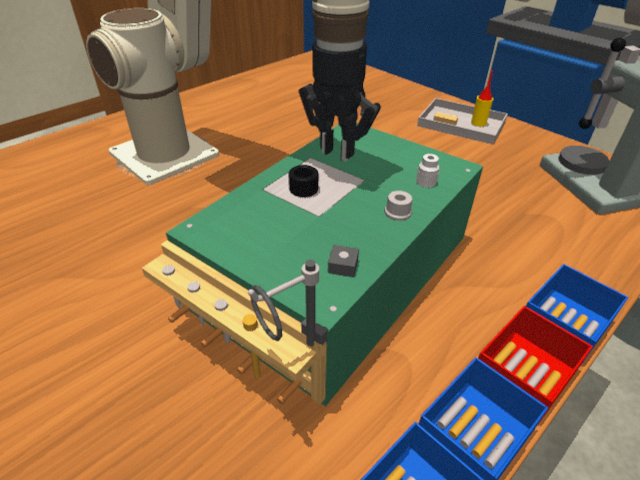

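The picture shows the fingers at about (340,150), on the +y side of the sleeve, which still stands at (303,181). I'll lower them, line up and start pushing.

Emit:
move_arm --series '[[[-0.7,-0.1,-0.9,0,0,0,0.35],[0,0,-0.8,0,0,0,0.35],[0,0,0,0,0,0,0.35],[0.15,-1.0,0,0,0,0,0.35],[0.15,-1.0,0,0,0,0,0.35]]]'

```text
clock: 3.35
eef_pos: [0.5081, 0.0422, 0.1738]
tool_rot: [0.646, 0.763, 0.008, 0.007]
ft_force: [0.1, -0.0, -0.4]
grip_width: 0.0298
```

Emit:
move_arm --series '[[[-0.1,-0.8,-0.4,0,0,0,0.35],[0.0,-0.8,0,0,0,0,0.35],[0.12,-0.8,0,0,0,0,0.35],[0.12,-0.8,0,0,0,0,0.35],[0.12,-0.8,0,0,0,0,0.35]]]'

```text
clock: 3.85
eef_pos: [0.5119, -0.0029, 0.1705]
tool_rot: [0.647, 0.763, 0.009, 0.008]
ft_force: [0.3, -0.7, 0.2]
grip_width: 0.0301
```

```bash
python3 - <<'E'
from h import *
snap('scene','s2.png');snap('top','t2.png')
E
```

```text
(no output)
```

View pics/s2.png

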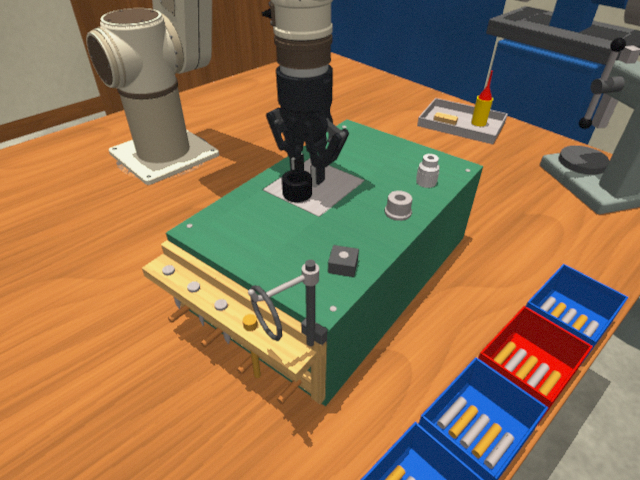

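View pics/t2.png

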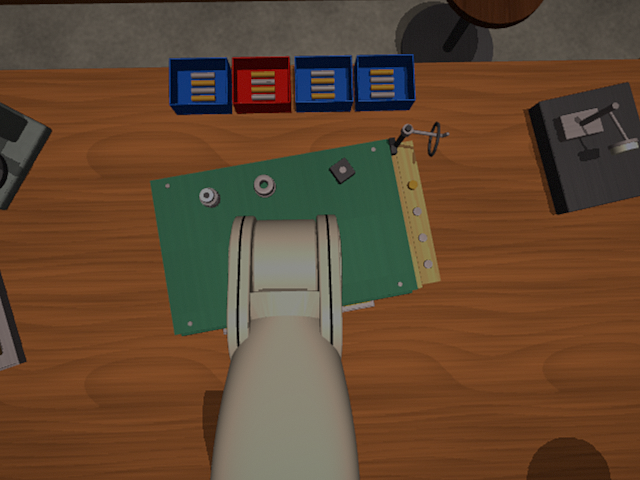

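The sleeve is upright at (297,186), nested against the fingers. The push is going as planned.

Emit:
move_arm --series '[[[0.12,-0.8,0,0,0,0,0.35],[0.12,-0.8,0,0,0,0,0.35],[0.12,-0.8,0,0,0,0,0.35],[0.12,-0.8,0,0,0,0,0.35],[0.12,-0.8,0,0,0,0,0.35]]]'

```text
clock: 4.45
eef_pos: [0.5184, -0.0452, 0.1705]
tool_rot: [0.646, 0.763, 0.009, 0.008]
ft_force: [0.5, 0.8, -0.2]
grip_width: 0.0296
```

```bash
python3 - <<'E'
from h import *
snap('scene','s3.png')
print(bot.find_in('scene','sleeve'))
E
```

```text
[{'at': [0.5339, -0.0763, 0.1814], 'confidence': 0.75}]
```

View pics/s3.png

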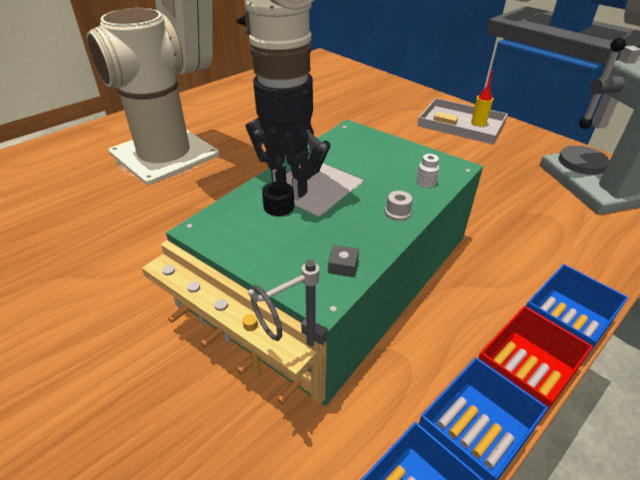

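The sleeve is upright at (278,200), straddling the hatch edge. It needs about 28 mm more, then I'll back off.

Emit:
move_arm --series '[[[0.12,-0.8,0,0,0,0,0.35],[0.12,-0.8,0,0,0,0,0.35],[0.12,-0.8,0,0,0,0,0.35],[0.05,-0.4,0,0,0,0,0.35],[0,0,0,0,0,0,0.35]]]'

```text
clock: 5.05
eef_pos: [0.5229, -0.0761, 0.1705]
tool_rot: [0.647, 0.762, 0.009, 0.008]
ft_force: [0.9, 0.7, -0.5]
grip_width: 0.0299
```

Emit:
move_arm --series '[[[-0.1,0.6,0,0,0,0,0.35],[-0.2,1.5,0,0,0,0,0.35],[-0.2,1.5,1.0,0,0,0,0.35],[-0.2,1.5,2.0,0,0,0,0.0],[0,0,0.5,0,0,0,0.0]]]'

```text
clock: 5.55
eef_pos: [0.5135, -0.02, 0.2049]
tool_rot: [0.647, 0.763, 0.008, 0.006]
ft_force: [1.1, 0.1, 0.9]
grip_width: 0.0018
```

```bash
python3 - <<'E'
from h import *
snap('scene','s4.png')
r=bot.find_in('scene','sleeve');print(r)
print(bot.get_obs()['eef_pos'])
E
```

```text
[{'at': [0.5342, -0.1075, 0.1831], 'confidence': 0.98}, {'at': [0.6262, -0.1014, 0.1572], 'confidence': 0.36}]
[ 0.51333963 -0.02153649  0.20368034]
```

View pics/s4.png

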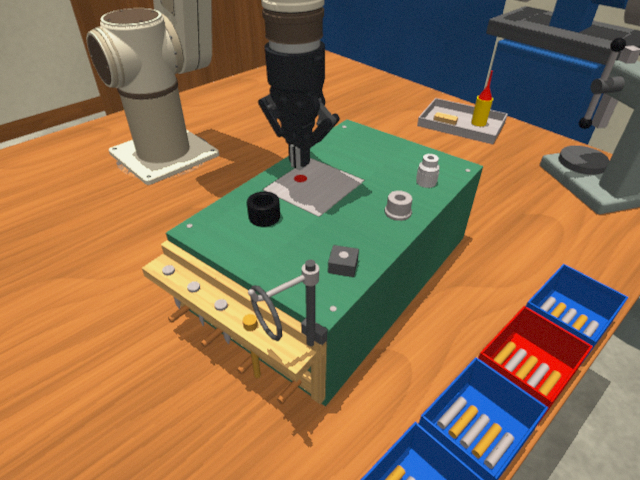

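The sleeve now stands upright at (263,208) on the green top, with green showing between it and the hatch. The red dot at (300,178) is unobstructed. Next I'll measure both.

```bash
python3 - <<'E'
from meas import *
p,d=snap('scene','s5.png');W=world('scene',d);p=p.astype(int)
m=(p[...,0]>110)&(p[...,1]<60)&(p[...,2]<60)&(abs(W[...,2]-.16)<.01)&(W[...,0]<.6)
print(m.sum(),np.median(W[m],0))
a=np.radians(8.8);R=np.array([[np.cos(a),-np.sin(a)],[np.sin(a),np.cos(a)]])
s=np.zeros(m.shape,bool);s[185:232,240:290]=1
s&=(p.max(-1)<60)&(W[...,2]>.168)
L=(W[s][:,:2]-[.5632,.0165])@R*1000
print('sleeve local',np.percentile(L,[1,99],axis=0),np.percentile(W[s][:,2],[1,50,99]))
E
```

```text
73 [0.4879 0.0048 0.1614]
sleeve local [[ -70.4837 -135.4924]
 [ -28.7548  -93.9383]] [0.1687 0.1862 0.1936]
```

Emit:
move_arm --series '[[[-1.3,1.3,0,0,1.1,0,0.0],[-1.3,1.3,0,0,0,0,0.0],[0,0,-0.5,0,0,0,0.0],[0,0,-0.5,0,0,0,0.0],[0,0,0,0,0,0,0.0]]]'

```text
clock: 6.2
eef_pos: [0.4829, 0.0042, 0.1882]
tool_rot: [0.649, 0.761, -0.003, -0.005]
ft_force: [0.4, -0.9, -0.2]
grip_width: 0.0001
```

Emit:
move_arm --series '[[[0.4,0.1,-0.9,0,0,0,0.0],[0,0,-0.9,0,0,0,0.0],[0,0,-0.3,0,0,0,0.0],[0,0,0,0,0,0,0.0],[0,0,0,0,0,0,0.0]]]'

```text
clock: 6.7
eef_pos: [0.4874, 0.004, 0.1638]
tool_rot: [0.65, 0.76, -0.003, -0.006]
ft_force: [0.6, -0.2, 0.4]
grip_width: 0.0004
```

```bash
python3 - <<'E'
from h import *
snap('scene','s6.png')
o=bot.get_obs();print(o['eef_pos'],o['ft_force'])
p=cv2.imread('pics/s6.png')[100:260,200:400];cv2.imwrite('pics/s6c.png',cv2.resize(p,(800,600)))
E
```

```text
[0.48742421 0.00405033 0.16384031] [-0.21169673 -0.1896928   0.58267895]
```

View pics/s6c.png

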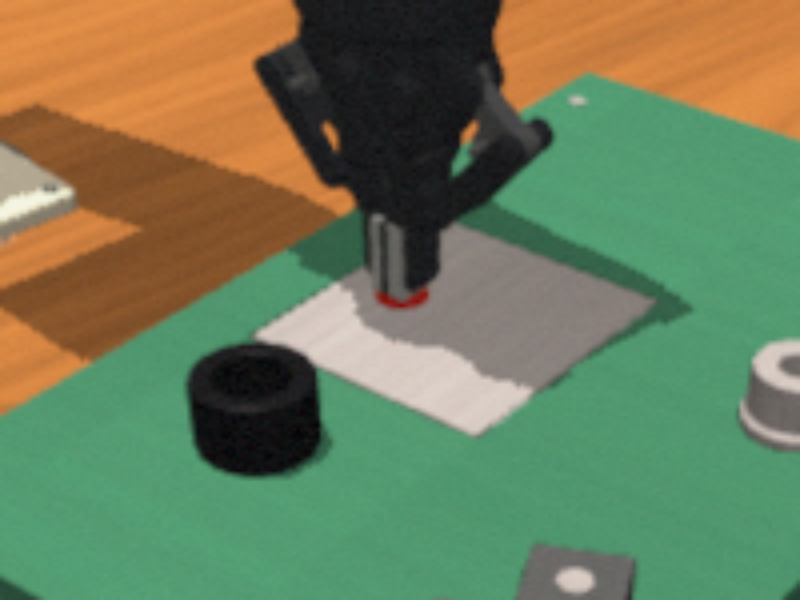

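The crop shows the shut fingertips just above the red dot, centred on it at (400,290). The sleeve stands well clear of the hatch. I'll press now.

Emit:
move_arm --series '[[[0,0,-0.3,0,0,0,0.0],[0,0,-0.3,0,0,0,0.0],[0,0,-0.3,0,0,0,0.0],[0,0,-0.2,0,0,0,0.0],[0,0,-0.1,0,0,0,0.0]]]'

```text
clock: 7.25
eef_pos: [0.4883, 0.004, 0.1539]
tool_rot: [0.65, 0.76, -0.002, -0.004]
ft_force: [-1.5, -0.7, 5.6]
grip_width: -0.0003
```

Emit:
move_arm --series '[[[0,0,-0.15,0,0,0,0.0],[0,0,-0.15,0,0,0,0.0],[0,0,-0.15,0,0,0,0.0],[0,0,-0.15,0,0,0,0.0],[0,0,-0.15,0,0,0,0.0]]]'

```text
clock: 7.75
eef_pos: [0.4884, 0.004, 0.1534]
tool_rot: [0.65, 0.76, -0.0, -0.002]
ft_force: [-3.8, 0.4, 11.7]
grip_width: 0.0
```

It's on the firm stop: no more travel, and the force has risen to 12 N. Now straight up.

Emit:
move_arm --series '[[[0,0,0.8,0,0,0,0.0],[0,0,1.5,0,0,0,0.0],[0,0,2.5,0,0,0,0.0],[0,0,3.0,0,0,0,0.0],[0,0,3.0,0,0,0,0.0]]]'

```text
clock: 8.25
eef_pos: [0.4852, 0.0041, 0.2597]
tool_rot: [0.65, 0.76, -0.003, -0.006]
ft_force: [1.1, -0.7, 0.1]
grip_width: -0.0001
```

Emit:
move_arm --series '[[[-1,0,2.0,0,0,0,0.0],[-2,0,1.0,0,0,0,0.0],[-2,0,0,0,0,0,0.0],[-1,0,0,0,0,0,0.0],[0,0,0,0,0,0,0.0]]]'

```text
clock: 8.75
eef_pos: [0.4273, 0.0042, 0.2949]
tool_rot: [0.65, 0.76, -0.0, -0.002]
ft_force: [-0.3, -0.3, -0.9]
grip_width: 0.0
```

```bash
python3 - <<'E'
from meas import *
p,d=snap('scene','s7.png');W=world('scene',d)
print([(np.round(r['at'],3),round(r['confidence'],2)) for t in('hatch','press_spot','sleeve') for r in bot.find_in('scene',t)[:1]])
E
```

```text
[(array([0.522, 0.002, 0.192]), 0.55), (array([0.526, 0.004, 0.188]), 0.82), (array([ 0.537, -0.106,  0.181]), 0.89)]
```

View pics/s7.png

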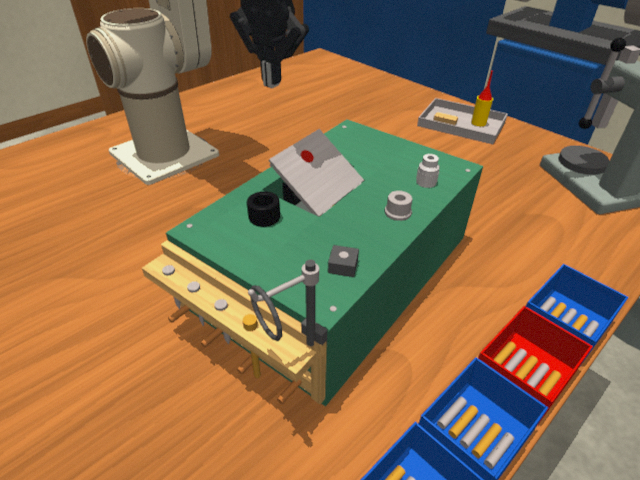

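The hatch stands open with its red dot at (307,156). The sleeve is upright at (263,208) and the fingers are clear. I'll hold still and watch for more than a second.

Emit:
move_arm --series '[[[0,0,0,0,0,0,0.0],[0,0,0,0,0,0,0.0],[0,0,0,0,0,0,0.0],[0,0,0,0,0,0,0.0],[0,0,0,0,0,0,0.0]]]'

```text
clock: 9.45
eef_pos: [0.4298, 0.0042, 0.2927]
tool_rot: [0.65, 0.76, -0.001, -0.003]
ft_force: [-0.4, 1.4, 0.7]
grip_width: -0.0003
```

Emit:
move_arm --series '[[[0,0,0,0,0,0,0.0],[0,0,0,0,0,0,0.0],[0,0,0,0,0,0,0.0],[0,0,0,0,0,0,0.0],[0,0,0,0,0,0,0.0]]]'

```text
clock: 9.95
eef_pos: [0.4298, 0.0042, 0.2928]
tool_rot: [0.65, 0.76, -0.001, -0.003]
ft_force: [0.5, 0.5, 0.5]
grip_width: -0.0002
```

Emit:
move_arm --series '[[[0,0,0,0,0,0,0.0],[0,0,0,0,0,0,0.0],[0,0,0,0,0,0,0.0],[0,0,0,0,0,0,0.0],[0,0,0,0,0,0,0.0]]]'

```text
clock: 10.45
eef_pos: [0.4298, 0.0042, 0.2929]
tool_rot: [0.65, 0.76, -0.001, -0.003]
ft_force: [0.8, -0.2, -0.2]
grip_width: 0.0001
```

```bash
python3 - <<'E'
from meas import *
W={}
p,d=snap('scene','s8.png');W=world('scene',d);p=p.astype(int)
m=(p[...,0]>110)&(p[...,1]<60)&(p[...,2]<60)&(abs(W[...,2]-.2)<.05)&(W[...,0]<.6)
q=np.median(W[m],0);print('dot',q,'angle',np.arcsin((q[2]-.16)/.083))
a=cv2.imread('pics/s7.png').astype(int);b=cv2.imread('pics/s8.png').astype(int)
D=abs(a-b).max(-1);print('changed px',(D[110:420,130:500]>40).sum())
for t in('sleeve','holder','die','gauge_block'): print(t,[(np.round(r['at'],3),round(r['confidence'],2)) for r in bot.find_in('scene',t)[:1]])
print(bot.get_obs()['clock'])
E
```

```text
dot [0.5073 0.0075 0.215 ] angle 0.7237359977785819
changed px 814
sleeve [(array([ 0.539, -0.107,  0.181]), 0.74)]
holder [(array([0.635, 0.135, 0.187]), 0.69)]
die [(array([0.658, 0.033, 0.18 ]), 0.88)]
gauge_block [(array([ 0.677, -0.1  ,  0.184]), 0.8)]
10.7
```

View pics/s8.png

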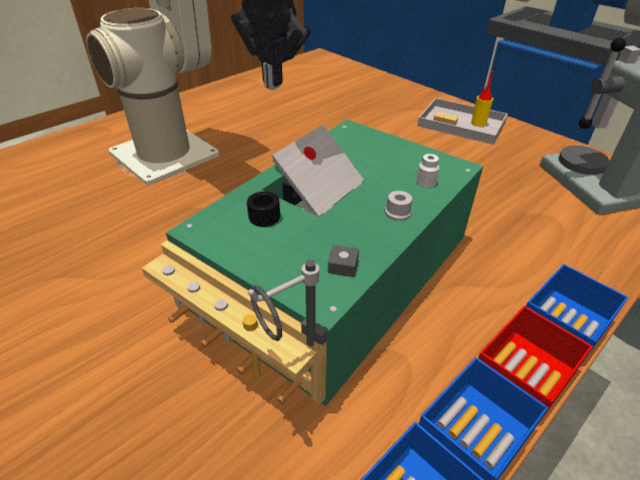

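The hatch finished opening between the two pictures: the dot moved from (307,156) to (310,153), and it's now at about 0.7 rad. I'll watch one more full second at rest.

Emit:
move_arm --series '[[[0,0,0,0,0,0,0.0],[0,0,0,0,0,0,0.0],[0,0,0,0,0,0,0.0],[0,0,0,0,0,0,0.0],[0,0,0,0,0,0,0.0]]]'

```text
clock: 11.2
eef_pos: [0.4298, 0.0042, 0.2929]
tool_rot: [0.65, 0.76, -0.001, -0.003]
ft_force: [0.0, 0.1, 0.7]
grip_width: -0.0001
```

Emit:
move_arm --series '[[[0,0,0,0,0,0,0.0],[0,0,0,0,0,0,0.0],[0,0,0,0,0,0,0.0],[0,0,0,0,0,0,0.0],[0,0,0,0,0,0,0.0]]]'

```text
clock: 11.7
eef_pos: [0.4298, 0.0042, 0.2929]
tool_rot: [0.65, 0.76, -0.001, -0.003]
ft_force: [-0.4, -0.2, 0.8]
grip_width: -0.0002
```

```bash
python3 - <<'E'
from meas import *
p,d=snap('scene','s9.png');W=world('scene',d);p=p.astype(int)
m=(p[...,0]>110)&(p[...,1]<60)&(p[...,2]<60)&(abs(W[...,2]-.2)<.05)&(W[...,0]<.6)
q=np.median(W[m],0);print('dot',q)
a=cv2.imread('pics/s8.png').astype(int);b=cv2.imread('pics/s9.png').astype(int)
n=(abs(a-b).max(-1)[110:420,130:500]>40).sum();print('changed px',n,bot.get_obs()['clock'])
if n<60 and q[2]>.205: print(bot.job_done())
E
```

```text
dot [0.5077 0.0077 0.2152]
changed px 0 11.75
the job is handed in; nothing more can be done
None
```

The sleeve is off the hatch and the hatch stands open by itself. I handed the job in at about 11.8 s of the 45 s allowed.

- **Sleeve:** I pushed it to the right with part-open fingers. It stands upright on the cabinet top, with its near side about 30 mm clear of the hatch edge.
- **Hatch:** I pressed the red dot once with the shut fingertips, down to the firm stop. The tip was 6.6 mm below flush and the force rose to about 12 N. I then lifted straight up and the hatch popped open to about 0.7 rad.
- **Watching it stay open:** The first pair of pictures differed because the hatch was still finishing its swing. I watched for one more second, and the last pair showed no change around the cabinet.
- **Other parts:** The holder, die and block were found within about 5 mm of where they started, which is about the detector's own error. I checked the punches and rod only by eye in the pictures; they looked unchanged.

No check failed.

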